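# Set the tuner's click dial and switch it to operate

### The job

Set the antenna tuner's band dial to position 6, counting the clicks clockwise: it turns only when pressed half-way down, so feel for its bottom stop with less than 20 N, ease back a little over 2 mm, turn it there without ever forcing it while it is locked, and let it pop up again, locked on its click. Only then throw the lever beside it fully over to the back of the case. Leave everything else on the desk and on the tuner where it is.

Things in the scene. Friction and masses are not known exactly. Their poses are not given: they have to be found in the camera images.
- station: Antenna tuner: flat grey case 240 (x) x 300 (y) x 75 mm high, fixed; origin at the centre of its underside, x from its front to its back. On top: the dial's upright axis at (-30, +70) mm, the lever's base (70 x 50 x 25 mm) at (-30, -85) mm. Black ticks 20 degrees apart mark positions 0 to 10, clockwise from above; 0, 5 and 10 are long; 5 lies towards +x, so 6 is the first short tick clockwise of it.
- dial_grip (a point): On the dial's axis at mid-height of its grip bar, 109 mm above the desk when up; x axis along the bar to the pointer end, z up. Black dial: skirt of 68 mm diameter, 5 mm thick, 17 mm above the case, with an upright bar 52 mm long, 12 mm wide, 24 mm high on it (from 12 mm below to 12 mm above this point). Take the bar from above between the fingers.
- dial_pointer (a point): Pointer end of the dial: a small nose on the skirt, 31 mm from the axis, level with the skirt's upper face; a white line on top of the bar runs to this end.
- dial (a joint): Dial angle, rad: 0 at position 0, growing clockwise seen from above, 0.349 (20 degrees) a click, so position 6 is 2.094; range 0 to 3.49. Starts at position 2, 3 or 4. A spring pawl pulls it into the nearest click with up to about 0.13 N m: each click is felt as a torque that rises, then drops. Let go within a third of a click of a position, it settles there.
- plunge (a joint): How far the dial is pressed down, m: 0 up. Spring: 5 N up at first, 0.3 N more per mm. It turns only half-way down: up it is locked (3 degrees of play either way); 2 to 11 mm down, new each time and marked nowhere, it comes free; 2 mm lower it locks again, and 3.2 mm below the release is a hard stop (force jumps). Best 2.2 mm above the stop. Forced over 1 N m, the lock breaks.
- lever_tip (a point): Centre of the black ball (26 mm diameter) at the tip of the switch lever, a steel rod 70 mm long and 10 mm thick, pivoted 97 mm above the desk on an axis along the case's y.
- lever (a joint): Angle of the lever in rad: 0 leaning to the case's front (standby), 1.0 leaning to the case's back (operate); it swings along the case's +x, needs about 1 N at the tip and stays where it is left.
- meter_mid (a point): Middle of a loose grey panel meter, 70 x 100 x 61 mm, standing on the tuner's case; leave it.
- adapter_mid (a point): Middle of a small loose steel plug adapter, 20 mm diameter, 30 mm high, standing on the tuner's case; leave it.
- mug_mid (a point): Middle of a white mug, 80 mm diameter, 92 mm high, on the desk; leave it.
- paddle_mid (a point): Middle of a morse key with two paddles, base 90 x 80 mm, 36 mm high, on the desk; leave it.
- spool_mid (a point): Middle of a solder spool, 60 mm diameter, 45 mm high, standing on the desk; leave it.
- driver_grip (a point): Handle of a screwdriver lying on the desk; leave it.
- mic_mid (a point): A desk microphone, 90 mm base diameter, 146 mm high, point 60 mm up its stem; leave it.

How it is judged:
By the outcome, as a careful person would: the job done as asked, in the order asked, and still so for the second after the job is handed in, with the robot touching nothing.
It also fails if it takes over 72 s, if anything falls off the work surface, if the arm or the gripper's body presses on something with over 40 N, if the wrist force passes 120 N, or if a joint passes its speed limit or range.

### The arm

A 7-joint arm with a two-finger parallel gripper is mounted at the origin on the work surface. World frame = base frame: x ahead of the robot, y to its left, z up, the work surface at z = 0. Lengths are in m, angles in degrees, forces in N, time in s.
With the tool pointing down it reaches from about 0.425 to 0.975 m from the base axis. Payload 16.7 kg.
Tool frame: the origin (TCP) lies midway between the tips of the shut fingers; the grasp point (between the pads) lies 19 mm behind it; z points along the fingers, y is the line along which they close (so a half turn about z gives the same grasp; the last joint's range is limited). The gripper opens to 85 mm and grips with 20 to 120 N. Pads are 22 mm wide; open, the fingers measure 114 mm over their backs; the gripper's body (76 mm by 85 mm) begins 54 mm behind the grasp point. The pads swing forward as they close: fully open they stand 13 mm farther back than shut.
Start: joints at [57.439, 24.414, 4.234, 92.017, -1.954, 63.644, -3.845], TCP at [0.274, -0.617, 0.231] pointing down, gripper open.
Joint ranges: [-163.25, 163.25], [-28.42, 122.38], [-70.27, 78.77], [12.13, 141.07], [-58.53, 238.53], [9.26, 117.41], [-156.51, 156.51]. Speed limits (degrees/s): [108.29, 108.29, 136.94, 136.94, 172.46, 172.46, 172.46].

### API

Orientations are given as [roll, pitch, yaw] about the fixed x, y, z axes, in that order (R = Rz(yaw) Ry(pitch) Rx(roll)).
In Python, from bench import bot gives the robot as it stands. Calls block until the motion is done:
- bot.move_to(position, orientation): joint-space move of the TCP to a pose.
- bot.move_l(position, rotation=None, max_speed=0.15, f_stop=None): straight line of the TCP; rotation=None keeps the orientation; max_speed is the mean speed in m/s. With f_stop (N) it stops when the force on the tool has changed by that much, and returns True; else False.
- bot.set_joints(angles): joint-space move.
- bot.set_gripper(opening, f_grip=None): opening from 0.0 (shut) to 1.0 (fully open); f_grip is the grip in N (None keeps the last); returns when the fingers have stopped.
- bot.wait(seconds).
- bot.ik(position, orientation): joint angles nearest the present ones, or None.
- bot.state(): the state.
- bot.snapshot(name): name is "scene" or "side" or "wrist"; returns (picture, depth): 480x640x3 uint8, red, green, blue; 480x640 float32, m along the optical axis (not along the pixel's ray), 0 where there is no reading.
- bot.calibration(name): a dict with "fovy" (degrees; the focal length in pixels is half the picture's height over the tangent of half this angle, whatever the lens; pixels are square), "cx", "cy" (the principal point, pixels), "extrinsics" (4x4, takes a point from world to camera coordinates). Camera axes: x right, y down, z forward; pixel columns grow to the right and rows downward; lengths in m; the calibration is good to about 2 mm. A picture is of the moment at which its call begins: read the wrist's pose just before it. calibration takes no time and is no camera call; for the wrist camera it gives the pose at the moment of the call.
A pose or a line that the arm cannot do raises bot.PlanningError and nothing moves.
- bot.job_done(): hands the job in; it is judged then, once.
The state is a dict: "clock": time; "qpos": joint angles; "joint_velocities": joint speeds; "effort": joint torques, N m; "tcp_pos": TCP position; "ee_rot": TCP orientation; "ft_force": force on the tool from outside, world axes, zero at the start; "torque": the same for the moment, N m; "width": opening from 0.0 (shut) to 1.0 (fully open); "grasp_force": force on a finger pad.
Only numpy, scipy, OpenCV 4.12 (cv2) and the standard library are available. Lean on these libraries where they do the work, as an engineer would, in place of code of your own. Each camera call takes 0.05 s, during which the arm holds its last target. There are 200 camera calls.

## Working session

There is one attempt and no reset: what is moved stays moved. The work goes in short steps, each a Python script; the robot and the scene stay as the last script left them, time stands still between calls to the robot, and variables do not carry over. Pictures are saved under pics/ and viewed, at most 10 in all, crops included, and the job is handed in when it is done.

```bash
mkdir -p pics; ls
cat > h.py <<'E'
from bench import bot
import numpy as np, cv2
def snap(name, fn=None):
    cal=bot.calibration(name); im,d=bot.snapshot(name)
    if fn: cv2.imwrite('pics/'+fn,im[:,:,::-1])
    np.savez('pics/'+name+'.npz',im=im,d=d,E=cal['extrinsics'],c=[cal['fovy'],cal['cx'],cal['cy']])
    return im,d,cal
def cloud(name):
    z=np.load('pics/'+name+'.npz'); d=z['d']; f=240/np.tan(np.radians(z['c'][0]/2))
    v,u=np.mgrid[:480,:640]
    P=np.stack([(u-z['c'][1])/f*d,(v-z['c'][2])/f*d,d],-1)
    E=z['E']; W=(P-E[:3,3])@E[:3,:3]
    W[d==0]=np.nan
    return W,z['im']
E
python3 - <<'E'
from h import *
for n in ['scene','side']:
    im,d,c=snap(n,n+'1.png'); print(n,c['fovy'],c['cx'],c['cy'],np.round(c['extrinsics'],3).tolist())
s=bot.state(); print(s['clock'],s['tcp_pos'],s['ee_rot'],s['ft_force'],s['torque'])
E
```

```text
pics
scene 54.88860997054112 324.7262996372246 240.71804759015689 [[-0.555, 0.832, -0.015, 0.309], [0.714, 0.467, -0.522, -0.316], [-0.427, -0.301, -0.853, 1.421], [0.0, 0.0, 0.0, 1.0]]
side 46.93898087460813 325.2643190776574 241.78121111868333 [[-0.964, -0.267, -0.022, 0.5], [-0.142, 0.58, -0.802, 0.169], [0.227, -0.77, -0.597, 1.224], [0.0, 0.0, 0.0, 1.0]]
0.1 [ 0.27429552 -0.61635821  0.23069549] [-1.79934453e+02  4.17939966e-03  2.39873238e+01] [ 0.05661836  1.19239107 -0.73761912] [-0.00713804 -0.01907006 -0.05949193]
```

View pics/scene1.png

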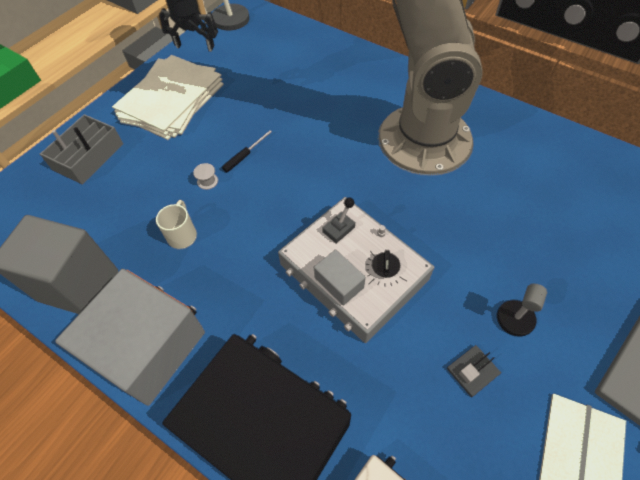

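View pics/side1.png

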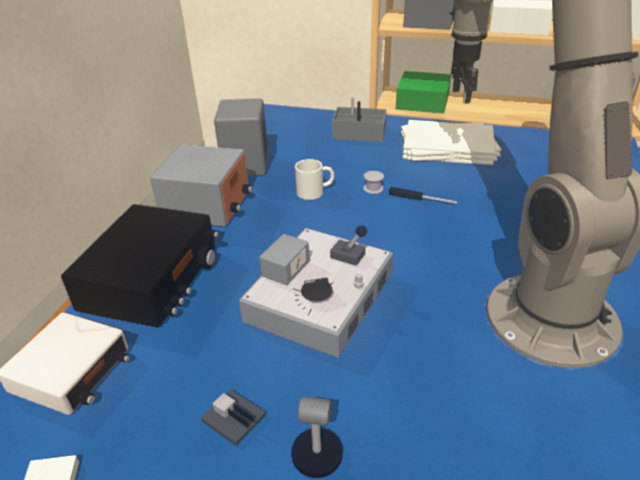

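Scene: tuner in the middle; dial at (386,265), lever ball at (348,202) leaning to the robot, meter at (340,276), adapter at (381,232). Side view agrees. Now I'll fit the case pose from depth.

```bash
cat > fit.py <<'E'
from h import *
T=[]
for n,(u0,u1,v0,v1) in {'scene':(265,450,190,350),'side':(230,410,215,360)}.items():
    W,im=cloud(n); S=W[v0:v1,u0:u1].reshape(-1,3); C=im[v0:v1,u0:u1].reshape(-1,3).astype(int)
    t=S[(abs(S[:,2]-.075)<.006)]; r=cv2.minAreaRect((t[:,:2]*1000).astype(np.float32)); print(n,r,np.median(t[:,2]))
    T.append(t); np.save('pics/S_'+n+'.npy',np.c_[S,C])
t=np.vstack(T); r=cv2.minAreaRect((t[:,:2]*1000).astype(np.float32)); print('both',r)
A=np.vstack([np.load(f'pics/S_{n}.npy') for n in('scene','side')])
w,h=r[1]; a=r[2] if h>w else r[2]+90   # long side = case y; 'w' direction angle
a=(a+90)%180-90
a=np.radians(a); c=np.array(r[0])/1000; R=np.array([[np.cos(a),-np.sin(a)],[np.sin(a),np.cos(a)]])
print('centre',c,'yaw',np.degrees(a))
L=(A[:,:2]-c)@R; Z=A[:,2]
def box(m,k):
    q=L[m]*1000; print(k,m.sum(),'case',np.percentile(q,[2,50,98],axis=0).round(0).tolist(),'z',np.percentile(Z[m],[50,98]).round(3), 'world',(c+R@(q.mean(0)/1000)).round(4))
d=np.hypot(L[:,0]+.03,L[:,1]-.07)
box((d<.045)&(Z>.112),'bar')
box((abs(L[:,1]+.085)<.04)&(Z>.14)&(L[:,0]<.0)&(L[:,0]>-.12),'ball')
box((Z>.125)&(L[:,0]>0.02)&(L[:,0]<.12),'meter')
box((Z>.085)&(L[:,0]<-.06)&(abs(L[:,1])<.06)&(Z<.11)&(L[:,0]>-.12),'adapter')
m=(d<.045)&(Z>.115); q=L[m]; cen=q.mean(0); ev=np.linalg.svd(q-cen)[2][0]; print('bar axis deg',np.degrees(np.arctan2(ev[1],ev[0])))
E
python3 fit.py
```

```text
scene ((602.7884521484375, 43.036712646484375), (300.7480163574219, 416.957763671875), 78.34766387939453) 0.07455394297263906
side ((512.928955078125, 62.99412536621094), (305.2864074707031, 240.70477294921875), 78.12201690673828) 0.0749188676302113
both ((600.868408203125, 44.36094665527344), (305.00042724609375, 421.04522705078125), 78.009521484375)
centre [0.60086841 0.04436095] yaw 78.009521484375
bar 230 case [[-28.0, 27.0], [-12.0, 43.0], [7.0, 51.0]] z [0.135 0.139] world [0.5579 0.0417]Traceback (most recent call last):
  File "fit.py", line 18, in <module>
    box((abs(L[:,1]+.085)<.04)&(Z>.14)&(L[:,0]<.0)&(L[:,0]>-.12),'ball')
    ~~~^^^^^^^^^^^^^^^^^^^^^^^^^^^^^^^^^^^^^^^^^^^^^^^^^^^^^^^^^^^^^^^^^
  File "fit.py", line 15, in box
    q=L[m]*1000; print(k,m.sum(),'case',np.percentile(q,[2,50,98],axis=0).round(0).tolist(),'z',np.percentile(Z[m],[50,98]).round(3), 'world',(c+R@(q.mean(0)/1000)).round(4))
                                        ~~~~~~~~~~~~~^^^^^^^^^^^^^^^^^^^^
    return _quantile_unchecked(
        a, q, axis, out, overwrite_input, method, keepdims, weights)
    return _ureduce(a,
                    func=_quantile_ureduce_func,
    ...<5 lines>...
                    overwrite_input=overwrite_input,
                    method=method)
    r = func(a, **kwargs)
    result = _quantile(arr,
                       quantiles=q,
    ...<2 lines>...
                       out=out,
                       weights=wgt)
    slices_having_nans = np.isnan(arr[-1, ...])
                                  ~~~^^^^^^^^^
IndexError: index -1 is out of bounds for axis 0 with size 0
```

```bash
sed -i 's/^t=np.vstack.*/t=T[1]; r=cv2.minAreaRect((t[:,:2]*1000).astype(np.float32))/; s/^a=(a+90)/a=(a+90)/; s/^w,h=r\[1\].*/w,h=r[1]; a=r[2] if h>w else r[2]-90/' fit.py; python3 fit.py
```

```text
scene ((602.7884521484375, 43.036712646484375), (300.7480163574219, 416.957763671875), 78.34766387939453) 0.07455394297263906
side ((512.928955078125, 62.99412536621094), (305.2864074707031, 240.70477294921875), 78.12201690673828) 0.0749188676302113
centre [0.51292896 0.06299413] yaw -11.877983093261719
bar 279 case [[-50.0, 52.0], [-28.0, 71.0], [-7.0, 89.0]] z [0.12  0.124] world [0.5    0.1381]
ball 219 case [[-73.0, -94.0], [-59.0, -82.0], [-47.0, -72.0]] z [0.164 0.173] world [ 0.4381 -0.0048]
meter 2299 case [[42.0, -27.0], [78.0, 24.0], [114.0, 69.0]] z [0.136 0.139] world [0.594  0.0701]
adapter 141 case [[-102.0, -10.0], [-94.0, 0.0], [-84.0, 8.0]] z [0.1   0.107] world [0.4218 0.0825]
bar axis deg 39.60042806486328
```

Dial is at position 3 (bar about 40° from case +x), so it needs 60° clockwise. I'll go above it and look.

```bash
cat >> h.py <<'E'
C=np.array([.51293,.06299]); YAW=-11.88; a_=np.radians(YAW)
R2=np.array([[np.cos(a_),-np.sin(a_)],[np.sin(a_),np.cos(a_)]])
w=lambda x,y: C+R2@np.array([x,y])
D=lambda yaw:[180,0,yaw]
def near(name):
    W,im=cloud(name); S=W.reshape(-1,3); L=(S[:,:2]-C)@R2
    return S,L
E
python3 - <<'E'
from h import *
p=w(-.03,.07); print(p)
y0=40+YAW
for yy in (y0,y0-60,y0-70): 
    print(yy,np.round(bot.ik([*p,.1],D(yy)),0))
bot.move_to([*p,.26],D(y0)); bot.set_gripper(0.5)
bot.wait(.2)
im,d,c=snap('wrist','wrist1.png')
S,L=near('wrist'); dd=np.hypot(L[:,0]+.03,L[:,1]-.07)
m=(dd<.04)&(S[:,2]>.114)&(S[:,2]<.126)
r=cv2.minAreaRect((L[m]*1000).astype(np.float32)); print(m.sum(),r,np.median(S[m,2]))
s=bot.state(); print(s['clock'],s['tcp_pos'],s['ee_rot'],s['width'],s['ft_force'],s['torque'])
E
```

```text
[0.49798296 0.13766654]
28.119999999999997 [   9.   23.  -37.  117.   20.   46. -102.]
-31.880000000000003 [  -3.   21.  -24.  118.   12.   44. -156.]
-41.88 [ -60.   26.   48.  121.  -28.   44. -127.]
969 ((-28.59972381591797, 71.45100402832031), (51.43726348876953, 11.16663646697998), 40.26309585571289) 0.12071983099144681
3.6167 [0.49800502 0.13765549 0.26002553] [ 1.79997796e+02 -4.15093504e-03  2.81190980e+01] 0.5023364191285374 [-0.68336319  0.97533765  0.17222681] [ 0.05284689 -0.0103028  -0.00129882]
```

View pics/wrist1.png

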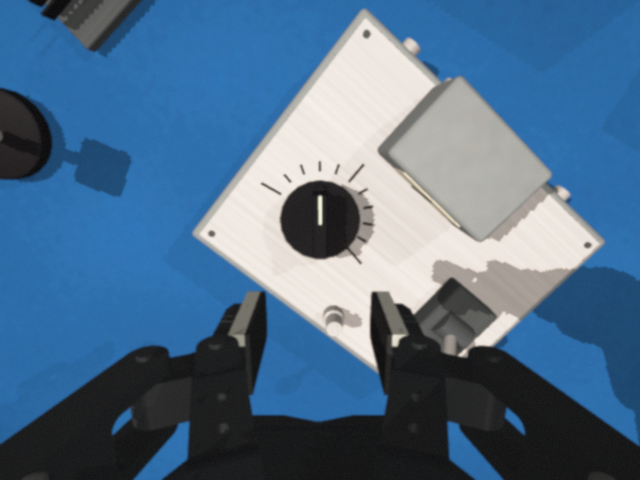

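Wrist view: dial at (320,218), line pointing at tick 3 (320,166); long ticks 0 at (270,187), 5 at (357,172), 10 at (355,257). Joint 7 would hit its limit, so I use the half-turned grasp.

Run:
```python
from h import *
p=w(-.0287,.0713); y0=40.2+YAW
for yy in (y0+180,y0+150,y0+120,y0+112):
    print(yy,[None if q is None else np.round(q,0) for q in [bot.ik([*p,.1],D(yy))]])
bot.move_to([*p,.16],D(y0+180))
print(np.round(bot.state()['qpos'],0))
for yy in (y0+180,y0+150,y0+120,y0+112):
    print(yy,[None if q is None else np.round(q,0) for q in [bot.ik([*p,.1],D(yy))]])
bot.wait(.2)
s=bot.state();f0=s['ft_force'];t0=s['torque']; print(f0,t0)
bot.move_l([*p,.1015],max_speed=.06,f_stop=8)
bot.wait(.1); s=bot.state(); print(s['tcp_pos'],s['ft_force']-f0)
bot.set_gripper(0,30); bot.wait(.2)
s=bot.state(); print(s['clock'],s['tcp_pos'],s['width'],s['grasp_force'],s['ft_force']-f0,s['torque']-t0)
np.savez('pics/z.npz',f0=f0,t0=t0,p=p,y=y0+180)
```

```text
208.32 [array([ 24.,  31., -59., 116.,  34.,  52.,  65.])]
178.32 [array([ 26.,  32., -61., 116.,  36.,  53.,  34.])]
148.32 [array([ 22.,  30., -56., 116.,  32.,  51.,   7.])]
140.32 [array([ 21.,  29., -54., 116.,  31.,  50.,   0.])]
[ 25.  24. -59. 113.  25.  56.  73.]
208.32 [array([ 22.,  29., -55., 116.,  31.,  50.,  68.])]
178.32 [array([ 17.,  27., -48., 116.,  26.,  48.,  42.])]
148.32 [array([ 12.,  25., -41., 117.,  22.,  47.,  16.])]
140.32 [array([ 10.,  24., -40., 117.,  21.,  46.,   8.])]
[ 1.33946643 -0.96888067  0.2960055 ] [ 0.01871947 -0.00264609 -0.01783431]
[0.49975618 0.13868133 0.10184514] [-1.10609622  0.40148374 -1.17675897]
8.1667 [0.50017709 0.13764722 0.10178238] 0.13046154604311144 34.480122327804565 [ 0.9635948  -5.76653629  5.26674561] [-1.20247844 -0.32384788  0.08559291]
```

Run:
```python
from h import *
z=np.load('pics/z.npz'); f0,t0,p,y=z['f0'],z['t0'],z['p'],float(z['y'])
p=p+.0012*np.array([.474,-.88]); 
def show(k):
    s=bot.state(); print(k,round(s['clock'],2),np.round(s['tcp_pos'],5),'F',np.round(s['ft_force']-f0,2),'T',np.round(s['torque']-t0,3),s['width'].round(3)); return s
bot.move_l([*p,.1015],D(y),max_speed=.02); bot.wait(.15); show('shift')
zc=.1015; hit=False; g=[]
for i in range(5):
    zc-=.0035
    hit=bot.move_l([*p,zc],D(y),max_speed=.005,f_stop=7.5)
    s=show('down')
    if hit or s['ft_force'][2]-f0[2]>13: break
bot.wait(.1); s=show('end')
np.savez('pics/z.npz',f0=f0,t0=t0,p=p,y=y,zb=s['tcp_pos'][2])
```

```text
Traceback (most recent call last):
AttributeError: 'float' object has no attribute 'round'
```

```bash
cat >> h.py <<'E'
def show(k,f0,t0):
    s=bot.state(); print(k,round(s['clock'],2),np.round(s['tcp_pos'],5),'F',np.round(s['ft_force']-f0,2),'T',np.round(s['torque']-t0,3),round(float(s['width']),3)); return s
E
python3 - <<'E'
from h import *
z=np.load('pics/z.npz'); f0,t0,p,y=z['f0'],z['t0'],z['p'],float(z['y'])
p=p+.0012*np.array([.474,-.88]); 
show('shift',f0,t0)
zc=.1015
for i in range(5):
    zc-=.0035
    hit=bot.move_l([*p,zc],D(y),max_speed=.005,f_stop=7.5)
    s=show('down',f0,t0)
    if hit or s['ft_force'][2]-f0[2]>13: break
bot.wait(.1); s=show('end',f0,t0)
np.savez('pics/z.npz',f0=f0,t0=t0,p=p,y=y,zb=s['tcp_pos'][2])
E
```

```text
shift 8.57 [0.50024 0.1375  0.10177] F [-3.16 -0.58  5.2 ] T [-0.118  0.366  0.062] 0.131
down 9.42 [0.50027 0.13752 0.09843] F [-4.25 -1.69  9.24] T [-0.254  0.609  0.104] 0.129
down 10.27 [0.50027 0.13753 0.09499] F [-4.12 -1.82  9.97] T [-0.337  0.647  0.142] 0.132
down 10.63 [0.5003  0.13751 0.09431] F [-3.42 -0.46 10.67] T [-0.199  0.505  0.045] 0.131
end 10.73 [0.50028 0.13753 0.09432] F [-3.92 -1.   10.44] T [-0.168  0.553  0.112] 0.135
```

Run:
```python
from h import *
z=np.load('pics/z.npz'); f0,t0,p,y=z['f0'],z['t0'],z['p'],float(z['y'])
zc=.0943
for i in range(16):
    zc-=.0005
    hit=bot.move_l([*p,zc],max_speed=.005,f_stop=6)
    s=show(f'{zc:.4f} {hit}',f0,t0)
    if hit or s['ft_force'][2]-f0[2]>14: break
np.savez('pics/z.npz',f0=f0,t0=t0,p=p,y=y,zb=s['tcp_pos'][2])
```

```text
0.0938 False 10.98 [0.50028 0.13756 0.09431] F [-4.08 -1.87 11.53] T [-0.348  0.708  0.084] 0.132
0.0933 False 11.23 [0.50036 0.13746 0.09404] F [-6.63 -3.16 17.18] T [-0.788  1.025  0.078] 0.129
```

Run:
```python
from h import *
z=np.load('pics/z.npz'); f0,t0,p,y=z['f0'],z['t0'],z['p'],float(z['y'])
zc=.0961
bot.move_l([*p,zc],D(y),max_speed=.01); bot.wait(.15); s=show('up',f0,t0)
zc+=.0965-s['tcp_pos'][2]; bot.move_l([*p,zc],D(y),max_speed=.01); bot.wait(.1); s=show('adj',f0,t0)
ty=s['torque'][2]
for k in range(1,9):
    bot.move_l([*p,zc],D(y-k),max_speed=.01); bot.wait(.05); s=show(f'-{k} yaw {s["ee_rot"][2]:.2f}',f0,t0)
    if abs(s['torque'][2]-t0[2])>.35: print('LOCK?'); break
np.savez('pics/z.npz',f0=f0,t0=t0,p=p,y=y,zc=zc,k=k)
```

```text
up 11.82 [0.50029 0.13745 0.09631] F [-2.05 -2.06  7.92] T [-0.643  0.149  0.072] 0.132
adj 12.17 [0.50029 0.13743 0.09638] F [-0.15 -2.66  5.44] T [-0.638 -0.073  0.051] 0.136
-1 yaw -151.69 12.47 [0.50029 0.13743 0.09636] F [-0.27 -2.9   4.77] T [-0.597 -0.139  0.185] 0.131
-2 yaw -152.68 12.77 [0.5003  0.1374  0.09638] F [-0.37 -3.2   5.09] T [-0.542 -0.076  0.336] 0.131
-3 yaw -153.68 13.07 [0.50031 0.13741 0.09637] F [-0.47 -3.63  5.17] T [-0.589 -0.158  0.244] 0.127
-4 yaw -154.68 13.37 [0.50032 0.13738 0.09637] F [-0.18 -3.21  4.98] T [-0.659 -0.167  0.19 ] 0.131
-5 yaw -155.68 13.67 [0.50031 0.13737 0.09635] F [ 0.48 -2.47  5.01] T [-0.632 -0.095  0.192] 0.133
-6 yaw -156.69 13.97 [0.50034 0.13738 0.09636] F [-0.3  -2.87  4.97] T [-0.719 -0.196  0.185] 0.129
-7 yaw -157.69 14.27 [0.50032 0.13737 0.09635] F [-0.45 -1.5   4.62] T [-0.657 -0.165  0.146] 0.131
-8 yaw -158.69 14.57 [0.50033 0.13738 0.09635] F [ 0.05 -3.27  4.51] T [-0.69  -0.141  0.17 ] 0.129
```

Run:
```python
from h import *
z=np.load('pics/z.npz'); f0,t0,p,y,zc=z['f0'],z['t0'],z['p'],float(z['y']),float(z['zc'])
for k in range(12,61,4):
    bot.move_l([*p,zc],D(y-k),max_speed=.02); bot.wait(.03); s=show(f'-{k}',f0,t0)
    if abs(s['torque'][2]-t0[2])>.6: print('LOCK?'); break
bot.wait(.2); s=show('end',f0,t0); print(s['ee_rot'])
```

```text
-12 14.85 [0.50033 0.13731 0.09636] F [ 1.91 -3.6   4.85] T [-1.08  -0.411 -0.13 ] 0.134
-16 15.13 [0.50034 0.13724 0.09635] F [ 0.48 -3.79  4.74] T [-1.224 -0.406 -0.136] 0.135
-20 15.42 [0.50036 0.13717 0.09632] F [ 1.71 -5.05  5.12] T [-1.167 -0.509  0.062] 0.128
-24 15.7 [0.50039 0.13715 0.09643] F [ 0.08 -5.01  6.91] T [-1.34  -0.309  0.059] 0.13
-28 15.98 [0.5004  0.1371  0.09632] F [ 2.26 -3.98  4.35] T [-1.374 -0.477 -0.019] 0.129
-32 16.27 [0.50038 0.13703 0.0963 ] F [ 1.36 -4.38  3.89] T [-1.455 -0.561 -0.016] 0.132
-36 16.55 [0.50037 0.13699 0.09631] F [ 1.09 -6.22  4.23] T [-1.586 -0.53  -0.088] 0.129
-40 16.83 [0.50035 0.1369  0.09628] F [ 1.18 -6.43  3.95] T [-1.57  -0.531 -0.   ] 0.131
-44 17.12 [0.50033 0.1369  0.09636] F [ 0.07 -7.07  7.05] T [-1.662 -0.36   0.076] 0.126
-48 17.4 [0.50034 0.13675 0.09625] F [ 1.05 -7.03  4.81] T [-1.666 -0.499 -0.047] 0.13
-52 17.68 [0.50032 0.1367  0.09625] F [ 1.53 -6.65  4.26] T [-1.778 -0.456 -0.021] 0.127
-56 17.97 [0.50026 0.13666 0.09622] F [ 0.41 -7.17  5.43] T [-1.869 -0.4   -0.044] 0.13
-60 18.25 [0.50026 0.13663 0.09622] F [ 1.39 -7.12  4.87] T [-1.887 -0.439 -0.049] 0.137
end 18.45 [0.50024 0.13666 0.09622] F [ 1.14 -7.67  4.98] T [-1.867 -0.446 -0.01 ] 0.136
[-1.79939103e+02  3.33214529e-02  1.48362714e+02]
```

Run:
```python
from h import *
z=np.load('pics/z.npz'); f0,t0,p,y,zc=z['f0'],z['t0'],z['p'],float(z['y']),float(z['zc'])
q=p+np.array([-.0002,-.0012])
bot.move_l([*q,zc],D(y-60),max_speed=.01); s=show('relax',f0,t0)
bot.move_l([*q,.1012],D(y-60),max_speed=.01); bot.wait(.1); s=show('up',f0,t0)
bot.set_gripper(.4); bot.wait(.2); s=show('open',f0,t0)
bot.move_l([*q,.25],max_speed=.15); bot.wait(.3)
im,d,c=snap('wrist','wrist2.png')
S,L=near('wrist'); dd=np.hypot(L[:,0]+.03,L[:,1]-.07)
m=(dd<.04)&(S[:,2]>.112)&(S[:,2]<.126)
print(m.sum(),cv2.minAreaRect((L[m]*1000).astype(np.float32)),np.median(S[m,2]))
m=(S[:,2]>.14)&(abs(L[:,1]+.085)<.03)&(L[:,0]<0)&(L[:,0]>-.1)&(S[:,2]<.18)
print('ball',m.sum(), L[m].mean(0) if m.any() else '')
show('',f0,t0)
```

```text
relax 18.73 [0.50024 0.1365  0.09639] F [ 2.7  -1.8   1.77] T [-0.659 -0.95  -0.02 ] 0.13
up 19.47 [0.50025 0.1365  0.10129] F [ 4.21 -2.14  2.83] T [-0.689 -0.918  0.035] 0.131
open 20.02 [0.4998  0.13649 0.10116] F [-1.59  1.13 -0.15] T [0.041 0.037 0.056] 0.397
1065 ((-29.162864685058594, 70.29318237304688), (11.469565391540527, 51.435306549072266), 70.45051574707031) 0.1206583397068744
ball 1476 [-0.06151977 -0.079686  ]
 21.51 [0.49977 0.13647 0.24971] F [-1.66  1.37 -0.45] T [-0.019  0.03   0.038] 0.402
```

View pics/wrist2.png

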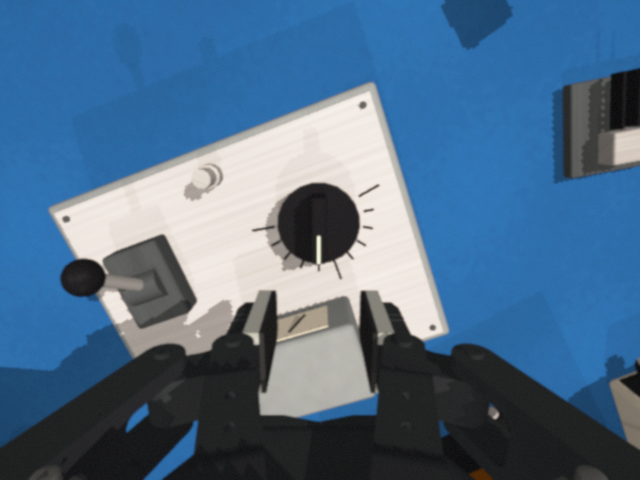

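Wrist view: the line on the bar points to the first short tick clockwise of 5 (319,266), and the bar measures −19.6° and full height. So it's at position 6, up and locked. The lever ball is at (83,278). Now I'll grip the ball and swing the lever along its arc.

Run:
```python
from h import *
from scipy.optimize import least_squares
S,L=near('wrist'); P=np.c_[L,S[:,2]]
m=(np.linalg.norm(P-[-.0636,-.083,.158],axis=1)<.022)&(P[:,2]>.153)
r=least_squares(lambda c:np.linalg.norm(P[m]-c,axis=1)-.013,[-.0636,-.083,.158],loss='soft_l1',f_scale=.001); b=r.x
print('ball',b,m.sum())
z=np.load('pics/z.npz'); f0,t0=z['f0'],z['t0']
Y=YAW+180; by=b[1]
a0=np.arctan2(b[0]+.03,b[2]-.097); print('angle',a0, np.hypot(b[0]+.03,b[2]-.097))
pos=lambda a:[*w(-.0295+.07*np.sin(a),by),.097+.07*np.cos(a)-.016]
bot.move_to([*w(b[0],by),.25],D(Y)); bot.set_gripper(.8)
print(bot.move_l([*w(b[0],by),b[2]-.016],max_speed=.1,f_stop=8)); show('at',f0,t0)
bot.set_gripper(0,20); bot.wait(.2); s=show('grip',f0,t0)
for a in np.linspace(a0,.5,9)[1:]:
    bot.move_l(pos(a),D(Y),max_speed=.05); s=show(f'{a:.2f}',f0,t0)
```

```text
ball [-0.06115792 -0.0847732   0.15805305] 1369
angle -0.4718866875013611 0.0685440811217351
False
at 23.93 [ 0.43598 -0.00734  0.14253] F [-0.58  0.3  -0.59] T [-0.008 -0.021  0.017] 0.802
grip 24.6 [ 0.43563 -0.00807  0.14238] F [-5.06 -3.97  8.29] T [-1.088  0.605 -0.035] 0.286
-0.35 24.93 [ 0.44327 -0.0096   0.14687] F [-2.45 -3.94  0.94] T [-1.012  0.356 -0.008] 0.288
-0.23 25.24 [ 0.45121 -0.01122  0.14924] F [-3.31 -4.05  1.54] T [-1.199  0.435  0.019] 0.286
-0.11 25.56 [ 0.45939 -0.01287  0.1506 ] F [-3.14 -5.34  0.11] T [-1.256  0.397  0.011] 0.283
0.01 25.88 [ 0.46771 -0.01461  0.151  ] F [-2.64 -4.45 -0.15] T [-1.262  0.434  0.108] 0.281
0.14 26.19 [ 0.47602 -0.0163   0.1504 ] F [-3.06 -5.82  2.16] T [-1.273  0.385  0.059] 0.282
0.26 26.51 [ 0.4842  -0.01798  0.1488 ] F [-2.65 -5.71  2.36] T [-1.318  0.313  0.02 ] 0.284
0.38 26.82 [ 0.49223 -0.01963  0.14622] F [-0.75 -5.09  4.08] T [-1.351  0.259  0.017] 0.283
0.50 27.14 [ 0.49987 -0.0212   0.14266] F [-1.33 -5.88  2.67] T [-1.37   0.138 -0.01 ] 0.284
```

Run:
```python
from h import *
z=np.load('pics/z.npz'); f0,t0=z['f0'],z['t0']; Y=YAW+180
pos=lambda a:[*w(-.0295+.07*np.sin(a),-.0848),.097+.07*np.cos(a)-.016]
for a in (.53,.56,.59,.62):
    h=bot.move_l(pos(a),D(Y),max_speed=.02,f_stop=10); s=show(f'{a:.2f} {h}',f0,t0)
    if h or s['ft_force'][0]-f0[0]<-12: break
p=s['tcp_pos']
bot.set_gripper(.8); bot.wait(.1); show('open',f0,t0)
bot.move_l([p[0],p[1],.27],max_speed=.12)
q=w(-.13,-.02); bot.move_to([*q,.30],D(Y)); bot.wait(.2)
snap('scene','scene2.png'); snap('side','side2.png')
for n in('scene','side'):
    S,L=near(n)
    m=(abs(L[:,1]+.085)<.02)&(S[:,2]>.145)&(abs(L[:,0])<.1)&(S[:,2]<.18); print(n,'ball',m.sum(),L[m].mean(0),S[m,2].max())
    m=(np.hypot(L[:,0]+.03,L[:,1]-.07)<.04)&(S[:,2]>.114)&(S[:,2]<.126); print('bar',m.sum(), cv2.minAreaRect((L[m]*1000).astype(np.float32)) if m.any() else '')
a,b=cv2.imread('pics/scene2.png'),cv2.imread('pics/side2.png')
cv2.imwrite('pics/both.png',np.hstack([cv2.resize(a[170:370,240:460],(400,364)),cv2.resize(b[190:390,220:440],(400,364))]))
show('',f0,t0)
```

```text
0.53 False 27.4 [ 0.5016  -0.02155  0.14172] F [-1.07 -5.98  2.14] T [-1.3    0.057  0.044] 0.284
0.56 False 27.66 [ 0.50341 -0.02191  0.14067] F [-0.5  -5.08  4.64] T [-1.163  0.072  0.067] 0.287
0.59 False 27.92 [ 0.50515 -0.02229  0.13954] F [-0.55 -5.75  3.53] T [-1.283  0.046  0.01 ] 0.285
0.62 False 28.18 [ 0.50688 -0.02263  0.13839] F [-1.09 -5.42  4.39] T [-1.217 -0.071  0.089] 0.287
open 28.77 [ 0.50641 -0.02219  0.13796] F [-1.2   0.57 -0.42] T [-0.003  0.057  0.054] 0.8
scene ball 95 [ 0.01032136 -0.083011  ] 0.1743370503823815
bar 123 ((-25.788463592529297, 68.31958770751953), (13.285984992980957, 51.76707077026367), 68.53482055664062)
side ball 108 [ 0.0017495  -0.07950888] 0.17336247154193973
bar 124 ((-29.485979080200195, 70.18356323242188), (14.72187328338623, 52.90459442138672), 69.33523559570312)
 31.0 [0.38189 0.06998 0.29973] F [-1.28  1.63 -0.08] T [-0.043  0.007  0.039] 0.801
```

View pics/both.png

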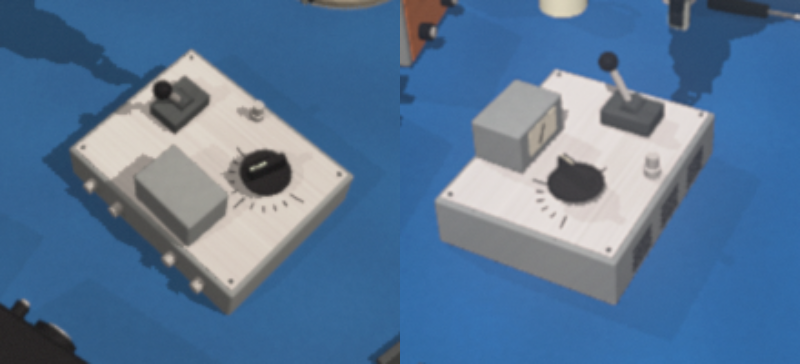

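Both views: lever leans to the back, meter and adapter unmoved, dial still on 6. I'll check the lever angle with a sphere fit and a firm push against its end stop.

Run:
```python
from h import *
from scipy.optimize import least_squares
z=np.load('pics/z.npz'); f0,t0=z['f0'],z['t0']; Y=YAW+180
for n in('scene','side'):
    S,L=near(n); P=np.c_[L,S[:,2]]
    m=(np.linalg.norm(P-[.0036,-.083,.158],axis=1)<.025)&(P[:,2]>.150)
    r=least_squares(lambda c:np.linalg.norm(P[m]-c,axis=1)-.013,[.0036,-.083,.158],loss='soft_l1',f_scale=.001); b=r.x
    print(n,b,m.sum(),'angle',.5+np.arctan2(b[0]+.0295,b[2]-.097))
# push with shut fingers from the front of the ball
bot.move_to([*w(-.06,-.0848),.25],D(Y)); bot.set_gripper(0)
bot.move_l([*w(-.06,-.0848),.148],max_speed=.15,f_stop=8); bot.wait(.1); show('low',f0,t0)
x=-.06
h=bot.move_l([*w(-.025,-.0848),.148],max_speed=.05,f_stop=5); s=show(f'a {h}',f0,t0)
if not h:
    h=bot.move_l([*w(.012,-.0848),.148],max_speed=.02,f_stop=6); s=show(f'b {h}',f0,t0)
print('case tcp',(s['tcp_pos'][:2]-C)@R2)
```

```text
scene [ 0.006978   -0.0870132   0.15855384] 95 angle 1.03497490714729
side [ 0.00530542 -0.08546014  0.1587823 ] 100 angle 1.0130394252955774
low 33.09 [ 0.43737 -0.00767  0.14887] F [-1.95  0.72  0.58] T [-0.046  0.006 -0.036] 0.001
a False 33.94 [ 0.47077 -0.01477  0.1479 ] F [-1.55  0.52 -0.43] T [0.034 0.029 0.068] -0.001
b True 34.67 [ 0.478   -0.01642  0.14753] F [-2.63  1.95  0.3 ] T [0.062 0.264 0.05 ] 0.002
case tcp [-0.0178346  -0.08489771]
```

Run:
```python
from h import *
z=np.load('pics/z.npz'); f0,t0=z['f0'],z['t0']; Y=YAW+180
bot.move_l([*w(-.06,-.0848),.148],max_speed=.1); bot.move_l([*w(-.06,-.0848),.30],max_speed=.15); bot.wait(.3)
snap('side')
S,L=near('side')
m=(np.hypot(L[:,0]+.03,L[:,1]-.07)<.04)&(S[:,2]>.114)&(S[:,2]<.126); print('bar',m.sum(), cv2.minAreaRect((L[m]*1000).astype(np.float32)))
m=(abs(L[:,1]+.085)<.02)&(S[:,2]>.145)&(abs(L[:,0])<.1)&(S[:,2]<.18); print('ball',L[m].mean(0))
show('',f0,t0); print(bot.job_done())
```

```text
bar 132 ((-29.790576934814453, 71.17070770263672), (14.27704906463623, 53.092350006103516), 71.61750793457031)
ball [ 0.00186208 -0.07975514]
 36.76 [ 0.43669 -0.00758  0.29978] F [-1.55  0.22 -0.49] T [0.024 0.008 0.098] -0.0
the job is handed in; nothing more can be done
None
```

The dial is at position 6, popped up and locked, and the lever is fully over to the back against its stop. I handed the job in at about 37 s with the robot clear; nothing else on the tuner looked moved, and the highest dial-press reading was 17.2 N.

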